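# Stem into the lamp foot, then hold it in the ratchet clamp

## Task

Take the dark stem out of the white rack and stand it end-down, fully home, in the hole of the wooden lamp foot that lies in the blue bench clamp, and let go of it. Then pump the clamp's orange trigger (never push the jaw rod by hand) until the rubber pad reaches the foot, pushes it against the blue stop and its yellow spring sleeve is pressed about half-way in; never press it right in, as that crushes the foot. The clamp does not lock, so finish while still holding the trigger squeezed at that pressure, with the stem still standing in the foot and the other stems and things left where they are.

Things in the scene. Friction and masses are not known exactly. Their poses are not given: they have to be found in the camera images.
- stem_mid (a point): centre (half-way up) of the loose dark-brown wooden stem, a round rod of 12 mm diameter and 130 mm length, 20 g; z axis along it. It stands upright, in any of three holes of the rack.
- stem: the dark stem; origin at the centre of its lower end (lower rim chamfered), z along it
- rack: fixed white block 45 x 160 x 50 mm (x, y, z) with three loose holes (14 mm wide) 50 mm apart along its y axis, 40 mm deep; origin at the centre of its underside. Stems stand in it with their lower end 10 mm above the table, so that 90 mm stick out.
- pale_stem_a: loose pale wooden stem, same size as the dark one, in the rack; origin at its lower end. Leave it there.
- pale_stem_b: the other pale stem. Leave it there.
- foot_hole (a point): centre of the mouth of the hole in the top of the lamp foot. The foot is a loose wooden block 70 mm long (along the clamp's x), 60 mm wide, 50 mm high, 200 g; its hole is 15 mm wide and 30 mm deep, its mouth chamfered to 21 mm, so a stem that is home stands 100 mm out of it.
- foot: the lamp foot; origin at the centre of its underside, axes as the clamp's. It lies between two 10 mm high guide strips on the clamp's 10 mm base board, a few mm from the stop.
- clamp: fixed bench clamp of caulking-gun style on a base board 285 x 90 mm; origin on the table under the trigger's pivot. Its x axis points along the toothed rod from the handle to the pad, the foot and the stop; y across, z up. Blue side plates reach 98 mm up; the handle and trigger stick up from them to 190 mm and 187 mm.
- handle_grip (a point): centre of the fixed black upright handle, 162 mm above the table: 14 mm thick along the clamp's x, 26 mm wide; it reaches from 40 to 190 mm height
- trigger_grip (a point): centre line of the orange trigger where it is to be pressed (66 mm from its pivot, about 161 mm above the table; moves with it). A blade 12 mm thick along x, 20 mm wide, on the pad's side of the handle. Over their outer faces here, handle and trigger measure about 57 mm released, 32 mm fully squeezed.
- trigger (a joint): trigger angle: 0 released, 0.38 rad fully squeezed (25 mm at trigger_grip). Its pawl drives the rod 34 mm per rad toward the stop, and on the way back clicks over teeth of 5 mm pitch while the rod stays: a full stroke and full release moves the rod 10 mm, a shorter one 5 mm or nothing.
- jaw: the toothed steel rod with the pad at its end, sliding along the clamp's x (origin coincides with the clamp's when drawn fully back, travel 75 mm). Friction of 3.5 N keeps it in place. Do not push it by hand. When the trigger is let go under pressure, the rod slips back until the pad presses with 3.5 N or less.
- pad_front (a point): centre of the front face of the round rubber pad (32 mm diameter), 44 mm above the table
- pad_face: the rubber pad as a body (its origin is not on the pad; use pad_front)
- pad_spring (a joint): how far the yellow sleeve behind the pad is pressed into its collar: 0 free (16 mm of yellow visible), 0.016 m bottomed. Spring 1.2 N per mm. About half-way, 0.008, is right; above 0.0135 the foot is crushed.
- trigger_blade: the orange trigger as a body, origin on its pivot, 96 mm above the table. Press its outer face toward the handle with 3 to 12 N, by closing two fingers over handle and trigger or by moving one finger; a return spring (2 to 4 N) opens it when let go.
- stop: the fixed blue upright plate beyond the foot, 80 mm wide, up to 76 mm high (its origin is the clamp's)
- stop_face (a point): centre of the stop's face toward the foot. The pad moves toward it along the clamp's x axis; the foot is home when this face touches it.
- glue: white glue bottle, 52 mm wide, 130 mm high, origin at its underside; leave it alone
- tape: red roll of tape lying flat, 100 mm wide, 25 mm high; leave it alone
- shade: drum lampshade, 170 mm wide, 150 mm high; leave it alone
- jar: amber glass jar, 60 mm wide, 70 mm high; leave it alone
- brush: brush lying on the table; leave it alone
Mind the look-alikes: they are no part of the job. What is meant by the foot is not pink or purple, and is the larger of those in its own colour.

How it is judged (in metres and radians):
On the way, in this order (a step that is already met when the one before it is completed fails the run):
1. the dark stem stands home in the foot's hole and is let go (z of stem in the frame of foot_hole below -0.025 m and horizontal distance between stem and foot_hole below 0.005 m and angle between stem_mid's own z axis and vertical below 0.15 rad and contact force between the fingers and stem below 0.1 N), for 0.2 s.
2. the pad presses the foot against the stop (contact force between pad_face and foot above 2 N and contact force between foot and stop above 1 N), for 0.1 s.
At the end, for the whole second after the job is handed in: The robot holds the trigger squeezed, the yellow sleeve is pressed in by 4.5 to 12 of its 16 mm, the pad presses the foot (over 4 N) and the foot the stop (over 3 N), the foot flat on the board and at rest, and the dark stem stands at least 25 mm deep in the foot's hole, upright within 0.15 rad (value of joint pad_spring between 0.0045 and 0.012 m and contact force between pad_face and foot above 4 N and contact force between foot and stop above 3 N and value of joint trigger above 0.03 rad and contact force between any of the fingers, the arm and trigger_blade above 1 N and z of stem in the frame of foot_hole below -0.025 m and horizontal distance between stem and foot_hole below 0.005 m and angle between stem_mid's own z axis and vertical below 0.15 rad and angle between foot's own z axis and vertical below 0.08 rad and linear speed of foot below 0.02 m/s); the arm keeps its last pose, push and grip.
It fails at once if the foot is crushed: the yellow sleeve pressed in by more than 13.5 mm (value of joint pad_spring above 0.0135 m).
It fails at once if the robot pushes the jaw rod or pad by hand (contact force between any of the fingers, the arm and jaw above 2 N).
It fails at once if a bystander is moved by more than 30 mm (distance of any of pale_stem_a, pale_stem_b, glue, tape, shade, jar, brush from where it was at the start of the episode above 0.03 m).
It also fails if it takes over 72 s, if anything falls off the work surface, if the arm or the gripper's body presses on something with over 40 N, if the wrist force passes 120 N, or if a joint passes its speed limit or range.

## Robot

A 6-joint arm with a two-finger parallel gripper is mounted at the origin on the work surface. World frame = base frame: x ahead of the robot, y to its left, z up, the work surface at z = 0. Lengths are in mm, angles in rad, forces in N, time in s.
With the tool pointing down it reaches from about 400 to 925 mm from the base axis. Payload 12.5 kg.
Tool frame: the origin (TCP) lies on the front face of the gripper's body, between the roots of the fingers; the fingertips stand 78 mm ahead of it and the grasp point (between the pads) lies 59 mm ahead of it (env.nose_length is the distance from the TCP to the fingertips, in mm); z points along the fingers, y is the line along which they close (so a half turn about z gives the same grasp; the last joint's range is limited). The gripper opens to 95 mm and grips with 3 to 60 N. Pads are 20 mm wide; open, the fingers measure 119 mm over their backs; the gripper's body (75 mm by 180 mm) begins 59 mm behind the grasp point.
Start: joints at [0.998, 0.491, 1.559, -0, 1.092, -0.106], TCP at [281.253, 558.153, 292.261] pointing down, gripper open.
Joint ranges: [-3.1, 3.1], [-0.84, 2.19], [0.05, 2.79], [-1.13, 4.28], [0.06, 2.93], [-2.69, 2.69]. Speed limits (rad/s): [2.22, 2.22, 2.79, 3.14, 3.14, 3.14].

## Interface

Orientations are given as [roll, pitch, yaw] about the fixed x, y, z axes, in that order (R = Rz(yaw) Ry(pitch) Rx(roll)).
In Python, from cell import env gives the robot as it stands.
- The arm moves only by the tool jog_arm, never from a script. Its argument "motion" is a list of rows, each a list of 7 numbers: the turn, a rotation vector about the tool's x, y, z in degrees, then the shift along the tool's x, y, z in mm, then the finger opening in mm, from 0 to 95.1. In form: [[wx, wy, wz, x, y, z, hand], ...]. A call has 1 to 10 rows; each row shifts and turns the commanded pose from where the row before left it, along the tool's axes as they then stand; what a row does not reach is not made up. A row lasts 1/8 s, in which the tool goes at most 62.5 mm and 10.7 degrees, less where a joint would pass 70% of its speed; a pose out of reach is approached as far as the arm can. A call is refused whole if a number of a shift passes 62.5 or a number of a turn 10.7, either way. A call with a gripper value outside its range is refused whole. The fingers move at their own pace and stop on an object; the grip force is fixed at half the most. Time passes only in rows, so rows that do not move let the fingers close. It gives the time, the measured TCP pose, the force, the opening and the grip force at its end, in the units of the state.
- env.state(): the state, without advancing time (a new reading comes with each control period).
- env.read_camera(name): name is "side" or "top"; returns a dict with "color" (400x640x3 uint8, red, green, blue), "z_map" (400x640 float32, mm along the optical axis (not along the pixel's ray), 0 where there is no reading), "camera_matrix" (3x3 intrinsics, pixels), "world_to_cam" (4x4, takes a point from world to camera coordinates). Camera axes: x right, y up, looking along -z (the intrinsics and any distortion apply to the point x, -y, -z); pixel columns grow to the right and rows downward; lengths in mm; the calibration is good to about 2 mm. A picture is of the moment at which its call begins.
- env.job_done(): hands the job in; it is judged then, once.
Trained networks look in the newest picture that a camera, given by its name, has taken for a name from the list of things; names that differ only in an ending like _2 or _b are one class to them, and where a whole thing is asked for, a point or a joint stands for the part that bears it (a point fixed in the world has none). Each returns a list of dicts, best first, with "score" (0 to 1); they miss things now and then, are a little off and sometimes report something else, mostly with a low value. They report only what shows in the picture. A call takes as long as a camera call. They do not tell look-alikes from the thing itself.
- env.recognise(camera, thing): "location" ([column, row] in pixels, amid what is visible of it).
The state is a dict: "t": time; "joints": joint angles; "qvel": joint speeds; "tau": joint torques, N m; "eef_pos": TCP position; "tcp_rot": TCP orientation; "ft_force": force on the tool from outside, world axes, zero at the start; "moment": the same for the moment, N m; "opening": opening from 0.0 (shut) to 1.0 (fully open); "grip_force": force on a finger pad.
Only numpy, scipy, OpenCV 4.12 (cv2) and the standard library are available. Lean on these libraries where they do the work, as an engineer would, in place of code of your own. Each camera call takes 0.05 s, during which the arm holds its last target. There are 200 camera calls.

## Working session

There is one attempt and no reset: what is moved stays moved. The work goes in short steps, Python scripts to look and compute and a tool call to move; the robot and the scene stay as the last step left them, time stands still between calls to the robot, and variables do not carry over. Pictures are saved under pics/ and viewed, at most 10 in all, crops included, and the job is handed in when it is done.

Besides the shell and the picture viewer there is one more tool, called after "Emit:" by a JSON object that holds its "api" and its "payload". jog_arm: Moves the arm, as the interface text tells. Its arguments: {"type":"object","properties":{"motion":{"type":"array"}},"required":["motion"]}

```bash
ls; mkdir -p pics
cat > h.py <<'E'
import numpy as np, cv2
from cell import env
def cam(n): return env.read_camera(n)
def back(c,u,v,z=None,wz=None):
    K=np.array(c["camera_matrix"]);T=np.linalg.inv(np.array(c["world_to_cam"]))
    r=np.linalg.inv(K)@[u,v,1]; d=T[:3,:3]@np.array([r[0],-r[1],-1]); o=T[:3,3]
    s=z if wz is None else (wz-o[2])/d[2]
    return o+s*d
def cloud(c):
    K=np.array(c["camera_matrix"]);T=np.linalg.inv(np.array(c["world_to_cam"]))
    Z=c["z_map"];v,u=np.mgrid[:Z.shape[0],:Z.shape[1]]
    r=np.stack([u,v,np.ones_like(u)],-1)@np.linalg.inv(K).T
    p=np.stack([r[...,0],-r[...,1],-r[...,2]],-1)*Z[...,None]
    return p@T[:3,:3].T+T[:3,3]
def save(c,f): cv2.imwrite("pics/"+f,cv2.cvtColor(c["color"],cv2.COLOR_RGB2BGR))
E
python3 - <<'E'
from h import *
for n in("top","side"):
    c=cam(n);save(c,n+"1.png");P=cloud(c)
    print(n,c["world_to_cam"],c["camera_matrix"])
    for t in["stem_mid","rack","foot_hole","foot","handle_grip","trigger_grip","pad_front","stop_face","clamp","stem"]:
        for r in env.recognise(n,t)[:3]:
            u,v=r["location"];print(t,round(r["score"],2),np.round([u,v]),P[int(v),int(u)].round(0))
print(env.state())
E
```

```text
pics
top [[-2.97195650e-02 -9.99308206e-01 -2.23574830e-02  3.71849998e+01]
 [ 9.83075986e-01 -3.32673591e-02  1.80152406e-01 -5.28916286e+02]
 [-1.80771552e-01 -1.66250535e-02  9.83384591e-01 -1.26411219e+03]
 [ 0.00000000e+00  0.00000000e+00  0.00000000e+00  1.00000000e+00]] [[427.57211144   0.         324.13963282]
 [  0.         427.57211144 202.73180042]
 [  0.           0.           1.        ]]
stem_mid 0.73 [350. 179.] [604. -59.  53.]
rack 0.81 [231. 239.] [431. 307.  47.]
foot_hole 0.83 [320. 230.] [453.  36.  16.]
foot_hole 0.81 [268. 174.] [630. 195.  35.]
foot_hole 0.77 [283. 223.] [476. 152.  13.]
foot 0.84 [321. 171.] [629.  30.  54.]
foot 0.68 [322. 228.] [455.  33.  29.]
foot 0.59 [268. 171.] [647. 197.  20.]
handle_grip 0.93 [350. 181.] [608. -64.   9.]
handle_grip 0.7 [359. 174.] [626. -90.  10.]
trigger_grip 0.48 [361. 172.] [590. -87. 176.]
stop_face 0.74 [350. 178.] [604. -62.  54.]
clamp 0.9 [351. 180.] [602. -62.  47.]
clamp 0.74 [482. 218.] [ 461. -433.  113.]
stem 0.57 [208. 238.] [435. 376.  52.]
side [[-9.81845638e-01 -1.89540036e-01  7.32918034e-03  5.338
[... 1011 characters left out ...]
366. 110.]
{'t': 1.1, 'joints': array([ 9.98390876e-01,  4.90890259e-01,  1.55887977e+00,  4.32394936e-05,
        1.09169244e+00, -1.05626364e-01]), 'qvel': array([-8.81690924e-04,  6.52521048e-05, -1.77034497e-03,  1.34120630e-03,
        4.66183931e-04, -3.78250008e-05]), 'tau': array([ 1.49915345e-04, -6.12487507e+01, -2.58425403e+01,  6.92045479e-02,
        4.46706370e-02,  2.98728696e-05]), 'eef_pos': array([281.25634369, 558.16214559, 292.27397587]), 'tcp_rot': array([ 3.14145915e+00, -2.44346997e-05,  2.67479364e+00]), 'ft_force': array([-0.64255357, -0.40044372,  0.18909599]), 'moment': array([-0.00161716, -0.00715077, -0.04221959]), 'grip_force': 0.0, 'opening': 1.000488756534231}
```

Run:
```python
import cv2,numpy as np
a=cv2.imread("pics/top1.png");b=cv2.imread("pics/side1.png")
cv2.imwrite("pics/m1.png",cv2.resize(a[110:290,180:420],(800,600),interpolation=cv2.INTER_CUBIC))
cv2.imwrite("pics/m2.png",cv2.resize(b[120:330,200:400],(571,600),interpolation=cv2.INTER_CUBIC))
```

```text
(no output)
```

View pics/m1.png

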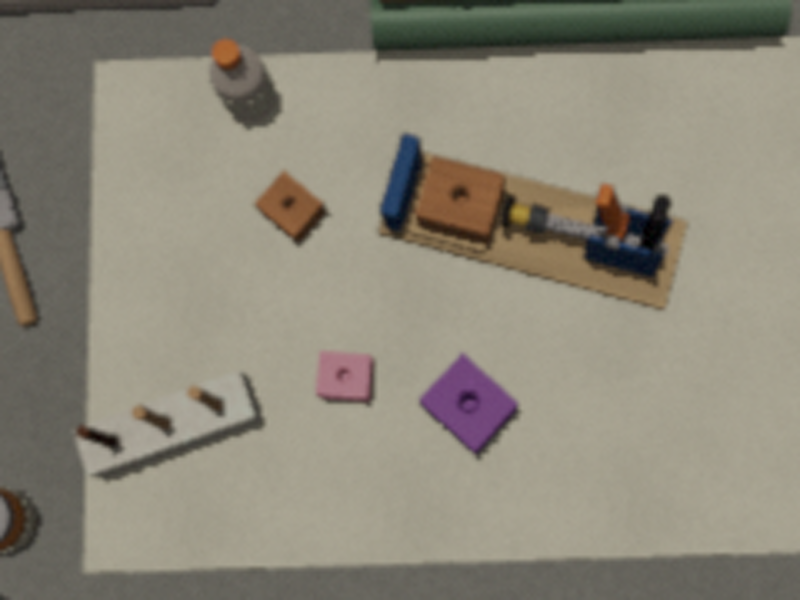

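View pics/m2.png

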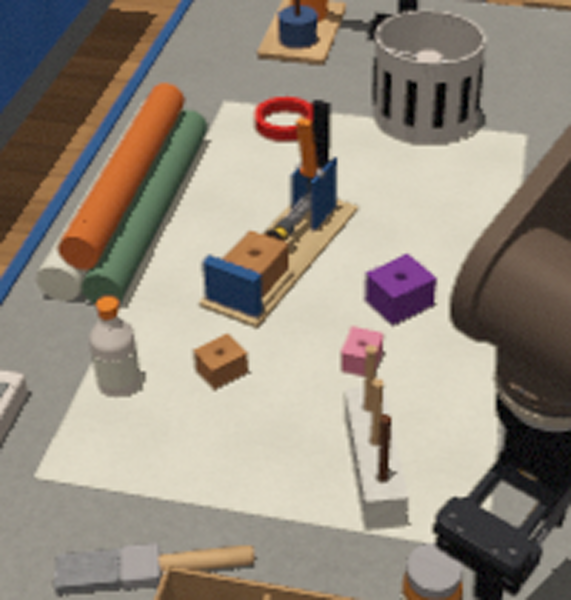

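Could be taken for the foot: large brown block in the clamp at top px (318,168), small brown (267,171), pink (283,223), purple (320,230). I choose the large brown one. For stems, the dark one is at the rack's left end (top of it at px (205,240)), with pale ones at (222,233) and (238,226).

```bash
cat >> h.py <<'E'
def rect(P,m):
    q=P[m][:,:2].astype(np.float32); return cv2.minAreaRect(q)
E
python3 - <<'E'
from h import *
for n in("top","side"):
    c=cam(n);P=cloud(c);C=c["color"].astype(int);hsv=cv2.cvtColor(c["color"],cv2.COLOR_RGB2HSV)
    x,y,z=P[...,0],P[...,1],P[...,2]
    H,S,V=[hsv[...,i].astype(int) for i in range(3)]
    def box(a,b,cc,d):return (x>a)&(x<b)&(y>cc)&(y<d)
    f=box(560,700,-20,90)&(z>54)&(z<66)&(S>80)&(H<20)
    print(n,"foot",f.sum(),rect(P,f),z[f].mean())
    # hole: dark px inside foot
    r=box(370,500,230,410)&(z>42)&(z<58)&(S<40)&(V>120)
    print("rack",r.sum(),rect(P,r),z[r].mean())
    s=box(360,500,230,420)&(z>62)&(S>50)
    k=cv2.connectedComponentsWithStats(s.astype(np.uint8))
    for i in range(1,k[0]):
        m=k[1]==i
        if m.sum()<5:continue
        L=np.polyfit(z[m],x[m],1),np.polyfit(z[m],y[m],1)
        t=z[m].max()
        print("stem",m.sum(),"V",V[m].mean(),"mean",P[m].mean(0).round(1),"zmax",t, "tops px",np.argwhere(m)[0][::-1],k[2][i])
    b=box(500,700,-140,90)&(H>100)&(H<125)&(S>120)
    for lo,hi,nm in((0,110,"stop"),(-140,-60,"plates")):
        m=b&(y>lo)&(y<hi)if 0 else b&(y>(40 if nm=="stop" else -140))&(y<(110 if nm=="stop" else -50))
        print(nm,m.sum(),rect(P,m&(z>30)),z[m].max())
    o=box(540,680,-140,-30)&(H<15)&(S>170)&(z>105)
    print("trig",o.sum(),P[o].mean(0),P[o].min(0),P[o].max(0))
    d=box(540,680,-160,-30)&(V<60)&(z>105)
    print("handle",d.sum(),P[d].mean(0),P[d].min(0),P[d].max(0))
    uv=(317.7,167.6)
    if n=="top":print("hole",back(c,*uv,wz=60),"stem top",back(c,204.9,239.6,wz=140))
    big=cv2.resize(c["color"][{"top":slice(140,200),"side":slice(150,230)}[n],{"top":slice(290,390),"side":slice(260,340)}[n]],None,fx=6 if n=="top" else 7,fy=6 if n=="top" else 7,interpolation=cv2.INTER_CUBIC)
    cv2.imwrite(f"pics/c_{n}.png",big[...,::-1])
a=cv2.imread("pics/c_top.png");b=cv2.imread("pics/c_side.png");
E
```

```text
top foot 410 ((636.2108154296875, 29.182432174682617), (84.73188781738281, 60.619415283203125), 72.64795684814453) 59.419943296495596
rack 600 ((436.2294921875, 312.396728515625), (45.8554801940918, 160.85597229003906), 17.859355926513672) 49.21251446261123
stem 31 V 100.7741935483871 mean [449.4 262.3 117.6] zmax 142.30311496006948 tops px [238 225] [237 225   9   7  31]
stem 36 V 98.11111111111111 mean [434.  310.1 115.9] zmax 141.76957019132306 tops px [221 231] [220 231  10   7  36]
stem 34 V 56.35294117647059 mean [419.  357.5 119.4] zmax 143.88991951080766 tops px [204 237] [203 237  11   7  34]
stop 73 ((659.8385620117188, 82.75672149658203), (14.393548965454102, 57.76725769042969), 89.9791259765625) 80.54753413090793
plates 143 ((589.3212890625, -114.75584411621094), (61.2137565612793, 35.480194091796875), 73.05111694335938) 181.25630400560863
trig 61 [591.44231254 -94.38524267 154.45772892] [ 584.93866653 -109.96298895  105.15252496] [604.29711128 -81.45036314 195.33495139]
handle 69 [ 578.57810268 -130.44301204  164.89780978] [ 571.4637087  -139.31638239  106.31889997] [593
[... 347 characters left out ...]
6835938), 17.82475471496582) 48.752636723428694
stem 198 V 105.29797979797979 mean [430.7 322.3 108.6] zmax 141.60567117745234 tops px [328 241] [327 241  10  45 198]
stop 15 ((671.6094970703125, 86.33689880371094), (12.513278007507324, 28.088726043701172), 77.39569854736328) 76.40187925298164
plates 155 ((586.775634765625, -111.36896514892578), (65.79640197753906, 39.74321746826172), 72.64398956298828) 98.15475524669853
trig 95 [591.8667211  -93.28181794 148.94204949] [ 581.98359008 -133.28160349  105.40647227] [606.97938842 -76.90760132 188.00257892]
handle 95 [ 579.67808459 -124.90162574  151.25383185] [ 571.06192486 -140.16678003  105.42279356] [ 589.8735535  -118.7528191   189.83307428]
```

View pics/c_top.png

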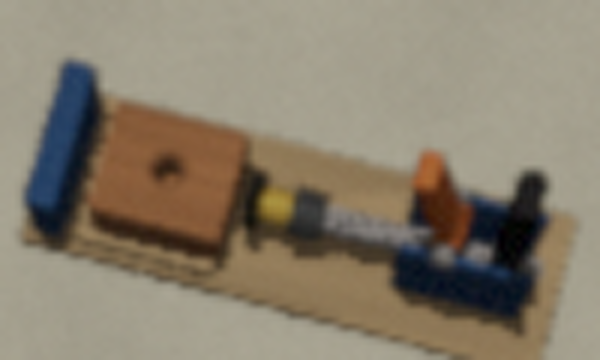

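The crop confirms the choice: the large brown foot is on the clamp board, with its hole at top px (318,168), the stop at its left, and the trigger and handle at its right. Moving to above the dark stem.

Emit:
{"api": "jog_arm", "payload": {"motion": [[0, 0, 9.1, 0, 0, 0, 95], [0, 0, 9.1, 0, 0, 0, 95], [0, 0, 9.1, 0, 0, 0, 95], [0, 0, 9.1, 0, 0, 0, 95], [0, 0, 9, 0, 0, 0, 95], [0, 0, 0, -46, 14, 10, 95], [0, 0, 0, -46, 14, 10, 95], [0, 0, 0, -46, 14, 10, 95], [0, 0, 0, -46, 14, 10, 95], [0, 0, 0, -46, 14, 10, 95]]}}

```text
t: 2.45
eef_pos: [419.2, 359.4, 242.1]
tcp_rot: [3.141, -0.0, 1.883]
ft_force: [0.8, 0.4, -0.3]
opening: 0.997
grip_force: 0.0
```

Emit:
{"api": "jog_arm", "payload": {"motion": [[0, 0, 0, 1, 0, 25, 95], [0, 0, 0, 1, 0, 25, 95], [0, 0, 0, 0, 0, 23, 60], [0, 0, 0, 0, 0, 0, 40], [0, 0, 0, 0, 0, 0, 22], [0, 0, 0, 0, 0, 0, 16]]}}

```text
t: 3.2
eef_pos: [418.0, 362.8, 170.2]
tcp_rot: [3.14, -0.001, 1.883]
ft_force: [-0.1, 0.5, -0.3]
opening: 0.637
grip_force: 0.0
```

Run:
```python
from h import *
a=[]
for n,sl in(("top",(slice(200,275),slice(180,280))),("side",(slice(210,330),slice(270,430)))):
    c=cam(n);i=c["color"][sl];a.append(cv2.resize(i,(400,300),interpolation=cv2.INTER_CUBIC))
cv2.imwrite("pics/g1.png",np.hstack(a)[...,::-1]);s=env.state();print(s["t"],s["opening"],s["grip_force"],s["ft_force"],s["eef_pos"])
```

```text
3.3 0.5508373616404464 0.0 [ 1.1050601  -0.39239054  0.23659099] [417.92652021 362.73672871 170.01590275]
```

View pics/g1.png

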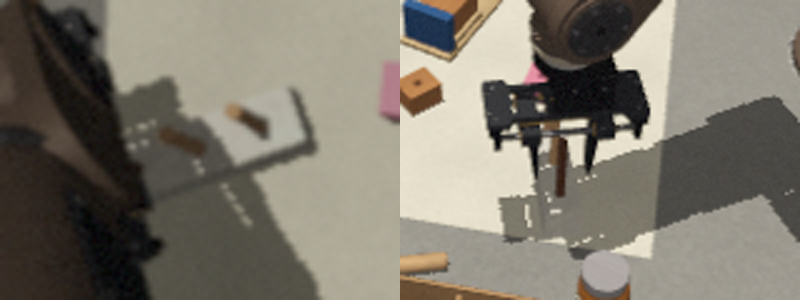

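The side view shows the fingers (px 537 and 592) straddling the dark stem (px 560). Closing now.

Emit:
{"api": "jog_arm", "payload": {"motion": [[0, 0, 0, 0, 0, 0, 16], [0, 0, 0, 0, 0, 0, 16], [0, 0, 0, 0, 0, 0, 16], [0, 0, 0, 0, 0, 0, 16], [0, 0, 0, 0, 0, 0, 9], [0, 0, 0, 0, 0, 0, 9], [0, 0, 0, 0, 0, 0, 9]]}}

```text
t: 4.18
eef_pos: [417.8, 362.6, 169.2]
tcp_rot: [-3.142, -0.0, 1.882]
ft_force: [-0.3, -0.2, 0.6]
opening: 0.121
grip_force: 30.0
```

Emit:
{"api": "jog_arm", "payload": {"motion": [[0, 0, 0, 0, 0, -15, 9], [0, 0, 0, 0, 0, -25, 9], [0, 0, 0, 0, 0, -25, 9], [0, 0, 0, 0, 0, -30, 9], [0, 0, 0, 0, 0, -35, 9], [0, 0, 8.7, 0, 0, 0, 9], [0, 0, 8.7, 0, 0, 0, 9], [0, 0, 8.7, 0, 0, 0, 9], [0, 0, 8.7, 0, 0, 0, 9]]}}

```text
t: 5.3
eef_pos: [417.7, 362.5, 300.4]
tcp_rot: [3.141, -0.001, 1.27]
ft_force: [0.5, 1.3, 0.3]
opening: 0.122
grip_force: 30.0
```

Emit:
{"api": "jog_arm", "payload": {"motion": [[0, 0, 0, -25, 30, 0, 9], [0, 0, 0, -25, 30, 0, 9], [0, 0, 0, -25, 30, 0, 9], [0, 0, 0, -25, 30, 0, 9], [0, 0, 0, -25, 30, 0, 9], [0, 0, 0, -25, 31, 0, 9], [0, 0, 0, -25, 31, 0, 9], [0, 0, 0, -25, 31, 0, 9], [0, 0, 0, -23, 30, 0, 9], [0, 0, 0, -23, 30, 20, 9]]}}

```text
t: 6.55
eef_pos: [636.9, 37.8, 281.5]
tcp_rot: [3.138, -0.001, 1.275]
ft_force: [0.7, 0.5, -1.3]
opening: 0.123
grip_force: 30.0
```

Run:
```python
from h import *
s=env.state();print(s["t"],s["opening"],s["grip_force"],s["eef_pos"],s["tcp_rot"])
a=[]
for n,sl in(("top",(140,290)),("side",(170,250))):
    c=cam(n);i=c["color"][sl[0]:sl[0]+60,sl[1]:sl[1]+80];a.append(cv2.resize(i,(400,300),interpolation=cv2.INTER_CUBIC))
    P=cloud(c);hsv=cv2.cvtColor(c["color"],cv2.COLOR_RGB2HSV).astype(int);x,y,z=P[...,0],P[...,1],P[...,2]
    H,S,V=hsv[...,0],hsv[...,1],hsv[...,2]
    f=(x>580)&(x<690)&(y>-10)&(y<80)&(z>56)&(z<64)&(S>60)&((H<20)|(H>170))
    print(n,f.sum(),P[f].mean(0))
cv2.imwrite("pics/f1.png",np.hstack(a)[...,::-1])
```

```text
6.55 0.12277416186789626 30.00043362379074 [636.91214211  37.82485644 281.49015136] [ 3.13802832e+00 -1.00954025e-03  1.27495797e+00]
top 0 [nan nan nan]
side 172 [633.26524003  38.14778536  59.04002665]<stdin>:9: RuntimeWarning: Mean of empty slice.
  ret = um.true_divide(
```

View pics/f1.png

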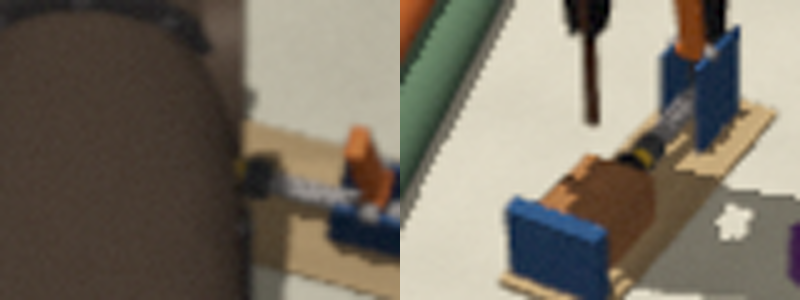

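The side view shows the stem's lower end at full-image px (288.6,194.8), hanging over the foot; the top camera is occluded. I'll work out the offset between stem and hole using the side camera's own bias.

Run:
```python
from h import *
def proj(c,p):
    q=np.array(c["world_to_cam"])@np.r_[p,1];K=np.array(c["camera_matrix"]);r=K@[q[0],-q[1],-q[2]];return r[:2]/r[2]
c=cam("side");t=cam("top");P=cloud(c)
s=env.state();e=s["eef_pos"]
print("pred stem bottom/60up",proj(c,e-[0,0,159]),proj(c,e-[0,0,99]))
x,y,z=P[...,0],P[...,1],P[...,2]
C=c["color"].astype(int);hsv=cv2.cvtColor(c["color"],cv2.COLOR_RGB2HSV).astype(int)
# stem pixels
m=(abs(x-e[0])<20)&(abs(y-e[1])<20)&(z>125)&(z<185);print("stem pts",m.sum())
for v in range(170,197):
    u=np.where(m[v])[0]
    if len(u): print(v,u.min(),u.max(),end="; ")
f=(x>580)&(x<690)&(y>-12)&(y<80)&(z>57)&(z<63)
k=cv2.connectedComponentsWithStats(f.astype(np.uint8),connectivity=4);f=k[1]==1+k[2][1:,4].argmax()
print("\nfoot side",f.sum(),rect(P,f),P[f].mean(0))
for n,cc,(u0,v0) in(("top1",t,(317.8,168)),("side1",c,(289.3,208.6))):
    I=cv2.cvtColor(cv2.imread(f"pics/{n}.png"),cv2.COLOR_BGR2GRAY).astype(float)
    u,v=int(u0),int(v0);W=I[v-6:v+7,u-6:u+7];print(n,u-6,v-6);print(W.astype(int))
    w=np.clip(np.median(W)-10-W,0,None);g=np.mgrid[v-6:v+7,u-6:u+7]
    d=(g[0]-v0)**2+(g[1]-u0)**2<16;w=w*d
    cu,cv=(w*g[1]).sum()/w.sum(),(w*g[0]).sum()/w.sum();print("hole px",cu,cv,back(cc,cu,cv,wz=60))
```

```text
pred stem bottom/60up [288.08483321 194.45643867] [287.49971677 181.02239308]
stem pts 45
180 289 289; 181 286 289; 182 286 289; 183 286 289; 184 286 289; 185 286 289; 186 287 289; 187 287 289; 188 287 289; 189 287 289; 190 287 289; 191 287 289; 192 287 289; 193 287 289; 194 288 288; 
foot side 146 ((635.1272583007812, 38.73318099975586), (68.62816619873047, 60.08281707763672), 72.91261291503906) [636.21233895  38.70894564  59.34635841]
top1 311 162
[[ 99  99  95  98  99 101 102 101 101 103 102 102 102]
 [102 102 100 100  97  99  98  99 101  99 102 101 102]
 [102 104 101 103 103 100  98  95  97  98 100 101 102]
 [104 105 104 104  99  90  82  82  88  95  97 101 100]
 [100 102 102 100  87  70  60  56  68  88 100 104 103]
 [ 99 102 101  92  75  51  42  37  52  79  99 104 105]
 [104 103 103  90  71  45  44  45  52  71  96 104 105]
 [104 103 104  99  79  58  70  85  82  82  97 102 105]
 [103 102 102 101  93  83  90  95  94  95 102 103 102]
 [100 101 101 100 100  97  96  96 101 104 105 107 106]
 [ 99  99 100  99  99 100 100  99 102 102 103 103 105]
 [ 97  98 101  96  99  98 101 100 100 103
[... 271 characters left out ...]
26 117]
 [186 148 137 140 137 137 140 142 143 142 140 141 140]
 [147 136 139 138 136 139 141 141 142 142 139 138 138]
 [135 138 137 135 130 132 133 134 137 141 140 137 135]
 [137 136 136 132 120 102 101 110 125 136 138 136 135]
 [135 134 138 120  91  72  71  75 107 132 136 135 134]
 [134 137 139 141 118  98  95 109 132 136 135 133 135]
 [138 139 139 141 139 137 140 138 136 135 134 135 130]
 [139 141 139 139 140 141 140 138 136 134 136 132  95]
 [134 136 138 138 140 140 137 136 134 136 132 109  72]
 [ 89  93 113 131 137 136 137 136 137 133 108  73  60]
 [ 86  86  85  95  93 109 129 136 133 109  72  61  62]]
hole px 288.73936170212767 208.03191489361703 [634.44706694  42.53719556  60.        ]
```

Emit:
{"api": "jog_arm", "payload": {"motion": [[0, 0, 0, 2, -1, 15, 9], [0, 0, 0, 0, 0, 20, 9], [0, 0, 0, 0, 0, 18, 9], [0, 0, 0, 0, 0, 5, 9], [0, 0, 0, 0, 0, 3, 9], [0, 0, 0, 0, 0, 0, 9]]}}

```text
t: 7.5
eef_pos: [635.7, 41.2, 218.6]
tcp_rot: [3.141, -0.0, 1.275]
ft_force: [-0.1, 0.1, -0.3]
opening: 0.119
grip_force: 30.0
```

Run:
```python
from h import *
c=cam("side");i=c["color"][165:225,255:335];cv2.imwrite("pics/f2.png",cv2.resize(i,(640,480),interpolation=cv2.INTER_CUBIC)[...,::-1]);s=env.state();print(s["eef_pos"],s["ft_force"],s["tcp_rot"])
```

```text
[635.71110921  41.19828063 218.70343319] [ 0.37372502 -0.17563788  0.26731959] [ 3.14083778e+00 -3.09586174e-04  1.27504132e+00]
```

View pics/f2.png

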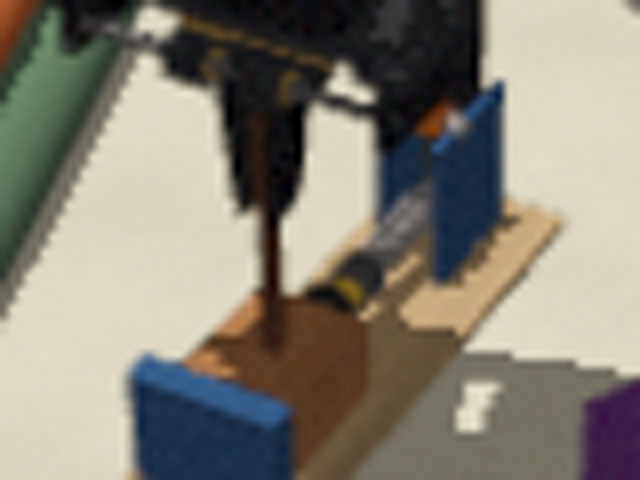

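The stem's end is at px (289.4,208.1), against the hole at (288.7,208.0), so it is over the mouth. Lowering gently.

Emit:
{"api": "jog_arm", "payload": {"motion": [[0, 0, 0, 0, 1, 2, 9], [0, 0, 0, 0, 0, 3, 9], [0, 0, 0, 0, 0, 3, 9], [0, 0, 0, 0, 0, 2, 9]]}}

```text
t: 8.05
eef_pos: [636.5, 40.8, 208.0]
tcp_rot: [-3.141, 0.0, 1.275]
ft_force: [0.4, -1.0, 1.7]
opening: 0.123
grip_force: 30.0
```

Emit:
{"api": "jog_arm", "payload": {"motion": [[0, 0, 0, 0, 0, 4, 9], [0, 0, 0, 0, 0, 4, 9], [0, 0, 0, 0, 0, 4, 9], [0, 0, 0, 0, 0, 3, 9], [0, 0, 0, 0, 0, 1.5, 9], [0, 0, 0, 0, 0, 0, 9]]}}

```text
t: 8.8
eef_pos: [636.5, 41.0, 191.5]
tcp_rot: [-3.141, -0.0, 1.275]
ft_force: [-0.7, -1.5, -0.6]
opening: 0.122
grip_force: 30.0
```

Emit:
{"api": "jog_arm", "payload": {"motion": [[0, 0, 0, 0, 0, 1, 9], [0, 0, 0, 0, 0, 1, 9], [0, 0, 0, 0, 0, 0, 9]]}}

```text
t: 9.18
eef_pos: [636.5, 41.0, 189.7]
tcp_rot: [3.142, -0.0, 1.275]
ft_force: [0.6, -1.4, -1.1]
opening: 0.124
grip_force: 30.0
```

Emit:
{"api": "jog_arm", "payload": {"motion": [[0, 0, 0, 0, 0, 0, 18], [0, 0, 0, 0, 0, 0, 30], [0, 0, 0, 0, 0, 0, 60], [0, 0, 0, 0, 0, 0, 60], [0, 0, 0, 0, 0, 0, 60], [0, 0, 0, 0, 0, -20, 60], [0, 0, 0, 0, 0, -40, 60], [0, 0, 0, 0, 0, -40, 60]]}}

```text
t: 10.18
eef_pos: [636.4, 40.9, 290.7]
tcp_rot: [-3.141, 0.0, 1.275]
ft_force: [0.2, -0.3, -0.3]
opening: 0.629
grip_force: 0.0
```

Run:
```python
from h import *
c=cam("side");P=cloud(c);hsv=cv2.cvtColor(c["color"],cv2.COLOR_RGB2HSV).astype(int)
i=c["color"][150:225,260:335];cv2.imwrite("pics/f3.png",cv2.resize(i,(600,600),interpolation=cv2.INTER_CUBIC)[...,::-1])
u=np.array([.296,.955]);n=np.array([-.955,.296]);d=P[...,:2]-[636.2,39]
S=d@u;N=d@n;z=P[...,2];H,Sa,V=hsv[...,0],hsv[...,1],hsv[...,2]
near=(abs(N)<40)
o=near&(S<-80)&(S>-220)&(H<15)&(Sa>150)
k=near&(S<-80)&(S>-260)&(V<70)&(Sa<90)
for nm,m in(("orange",o),("black",k)):
    for lo in range(100,200,10):
        q=m&(z>=lo)&(z<lo+10)
        if q.sum():print(nm,lo,q.sum(),"S",S[q].min().round(1),np.median(S[q]).round(1),S[q].max().round(1),"N",N[q].min().round(1),N[q].max().round(1))
st=(abs(S)<25)&(abs(N)<25)&(z>75)
print("stem",st.sum(),P[st].mean(0),z[st].max())
b=(abs(N)<50)&(H>95)&(H<125)&(Sa>120)
for nm,q in(("stop",b&(S>20)&(S<70)),("plates",b&(S<-80)&(z<100))):print(nm,q.sum(),S[q].min(),np.median(S[q]),S[q].max(),N[q].min(),N[q].max(),z[q].max())
print(env.state()["joints"])
```

```text
orange 100 14 S -174.6 -142.6 -137.8 N -4.4 11.9
orange 110 10 S -172.1 -140.3 -133.7 N -3.0 11.0
orange 120 9 S -170.9 -136.6 -133.9 N -2.4 10.3
orange 130 8 S -176.5 -137.2 -133.5 N -9.9 11.5
orange 140 12 S -174.3 -135.7 -130.1 N -8.7 11.6
orange 150 12 S -172.6 -131.0 -126.8 N -7.7 12.0
orange 160 12 S -172.2 -131.1 -126.8 N -7.5 11.2
orange 170 10 S -133.1 -128.2 -125.0 N -3.9 10.8
orange 180 7 S -137.5 -130.1 -124.4 N 1.1 11.4
black 100 6 S -177.8 -170.9 -167.8 N -0.2 12.8
black 110 7 S -177.5 -172.1 -168.0 N 4.3 15.4
black 120 9 S -179.0 -171.0 -166.8 N 2.0 14.4
black 130 8 S -176.6 -172.9 -170.6 N -1.1 14.2
black 140 10 S -178.0 -174.6 -171.5 N -3.7 13.3
black 150 9 S -176.1 -173.5 -166.9 N -2.3 12.9
black 160 12 S -176.4 -173.6 -170.0 N -5.4 14.0
black 170 10 S -176.9 -173.3 -170.9 N -2.5 15.1
black 180 7 S -179.6 -172.4 -168.2 N 3.4 12.8
black 190 1 S -176.0 -176.0 -176.0 N 7.9 7.9
stem 209 [638.14534561  48.93613159 328.34302513] 528.8581575229452
stop 278 21.639662898849455 65.21349799796585 69.44942940158256 -33.07049036962851 45.59310468389466 385.9770377214013
plates 161 -413.3245946384172 -152.55363688419513 -122.56639575241854 -15.669226369630596 23.300757972300467 98.16961374269385
[-3.93129454e-02  5.05117707e-01  1.52116333e+00  1.20191406e-04
  1.10824182e+00  2.56342613e-01]
```

View pics/f3.png

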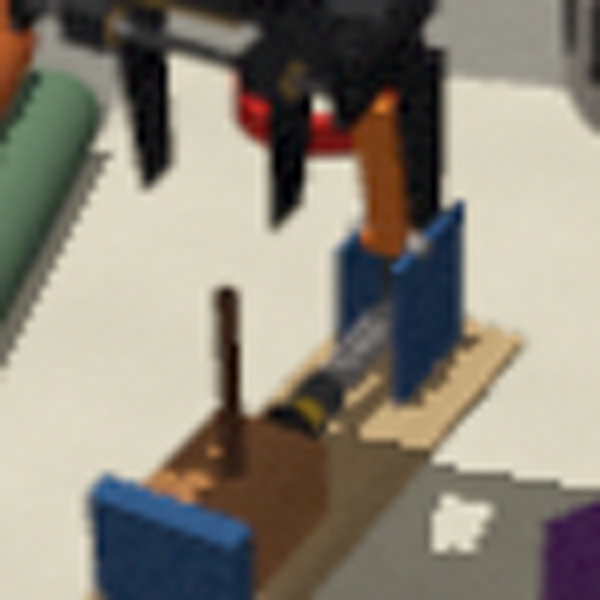

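The stem stands home: its top is at crop px (227,290) and it enters the foot at (233,475), about 100 mm showing. Now to the trigger.

Emit:
{"api": "jog_arm", "payload": {"motion": [[0, 0, -10, 0, 0, 0, 80], [0, 0, -10, 0, 0, 0, 80], [0, 0, -10, 0, 0, 0, 80], [0, 0, -10, 0, 0, 0, 80], [0, 0, -10, 0, 0, 0, 80], [0, 0, -10, 0, 0, 0, 80], [0, 0, -10, 0, 0, 0, 80], [0, 0, -10, 0, 0, 0, 80], [0, 0, -10, 0, 0, 0, 80]]}}

```text
t: 11.35
eef_pos: [636.5, 40.9, 289.6]
tcp_rot: [3.141, -0.0, 2.852]
ft_force: [0.3, 1.1, 0.5]
opening: 0.837
grip_force: 0.0
```

Emit:
{"api": "jog_arm", "payload": {"motion": [[0, 0, 0, 0, -33, 0, 80], [0, 0, 0, 0, -33, 0, 80], [0, 0, 0, 0, -33, 0, 80], [0, 0, 0, 0, -33, 0, 80], [0, 0, 0, 1, -32, 0, 80], [0, 0, 0, 0, 0, 0, 80]]}}

```text
t: 12.1
eef_pos: [587.3, -117.3, 289.7]
tcp_rot: [-3.142, 0.0, 2.843]
ft_force: [0.2, -0.7, 0.7]
opening: 0.842
grip_force: 0.0
```

Run:
```python
from h import *
a=[]
for n,sl in(("top",(150,320)),("side",(140,270))):
    c=cam(n);i=c["color"][sl[0]:sl[0]+75,sl[1]:sl[1]+75];a.append(cv2.resize(i,(400,400),interpolation=cv2.INTER_CUBIC))
cv2.imwrite("pics/t1.png",np.hstack(a)[...,::-1]);s=env.state();print(s["t"],s["eef_pos"],s["tcp_rot"],s["opening"],s["joints"])
```

```text
12.2 [ 587.83126232 -115.57053983  289.70479833] [3.14131441e+00 1.03206765e-04 2.84520702e+00] 0.8420111208798212 [-3.04444270e-01  4.56413145e-01  1.62796442e+00  3.20424765e-04
  1.05711415e+00 -1.57901241e+00]
```

View pics/t1.png

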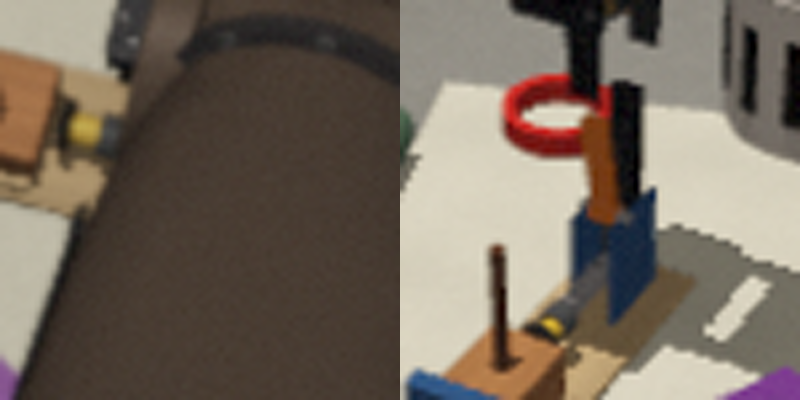

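Top view: the yellow sleeve at crop px (85,130) is fully out. Side view: one finger is on each side of the handle and trigger pair. Descending with a slight shift toward the pad for margin.

Emit:
{"api": "jog_arm", "payload": {"motion": [[0, 0, 0, 0, 4, 10, 80], [0, 0, 0, 0, 0, 10, 80], [0, 0, 0, 0, 0, 10, 80], [0, 0, 0, 0, 0, 10, 80], [0, 0, 0, 0, 0, 15, 80], [0, 0, 0, 0, 0, 15, 80], [0, 0, 0, 0, 0, 0, 80]]}}

```text
t: 13.08
eef_pos: [588.5, -111.8, 218.2]
tcp_rot: [3.141, -0.002, 2.846]
ft_force: [1.0, 1.3, -0.4]
opening: 0.842
grip_force: 0.0
```

```bash
cat >> h.py <<'E'
U=np.array([.296,.955]);Nn=np.array([-.955,.296])
def ycol(tag=None):
    s=env.state();d=s["eef_pos"][:2]-[636.2,39]
    F=np.mean([env.state()["ft_force"] for _ in range(3)],0)
    print("t",round(s["t"],2),"S",(d@U).round(1),"N",(d@Nn).round(1),"z",s["eef_pos"][2].round(1),"Fs",(F[:2]@U).round(2),"Fn",(F[:2]@Nn).round(2),"Fz",F[2].round(2))
    for n in("top","side"):
        c=cam(n);P=cloud(c);h=cv2.cvtColor(c["color"],cv2.COLOR_RGB2HSV).astype(int)
        dd=P[...,:2]-[636.2,39];S=dd@U;N=dd@Nn
        y=(abs(N)<22)&(S>-120)&(S<-20)&(P[...,2]>20)&(P[...,2]<75)&(h[...,0]>19)&(h[...,0]<33)&(h[...,1]>150)&(h[...,2]>80)
        f=(abs(N)<38)&(S>-60)&(S<60)&(P[...,2]>50)&(P[...,2]<66)&(h[...,0]<18)&(h[...,1]>90)
        print(n,"yellow",y.sum(),(S[y].min().round(1),S[y].max().round(1)) if y.any() else "", "foot S",np.percentile(S[f],[1,50,99]).round(1) if f.any() else "")
    return c
E
python3 -c "
from h import *
ycol()"
```

```text
t 13.07 S -158.1 N 0.9 z 218.2 Fs 1.51 Fn -0.53 Fz -0.38
top yellow 23 (np.float64(-65.3), np.float64(-50.7)) foot S [-36.5  -5.9  32.8]
side yellow 12 (np.float64(-72.4), np.float64(-47.8)) foot S [-46.2   0.7  30.5]
```

Emit:
{"api": "jog_arm", "payload": {"motion": [[0, 0, 0, 0, -5, 0, 80], [0, 0, 0, 0, -5, 0, 80], [0, 0, 0, 0, -4, 0, 80], [0, 0, 0, 0, -4, 0, 80], [0, 0, 0, 0, -4, 0, 80], [0, 0, 0, 0, 0, 0, 80]]}}

```text
t: 13.92
eef_pos: [582.5, -133.1, 219.8]
tcp_rot: [3.141, 0.0, 2.846]
ft_force: [1.0, 2.9, 2.2]
opening: 0.843
grip_force: 1.4
```

```bash
python3 -c "
from h import *
ycol()"
```

```text
t 13.93 S -180.3 N 0.4 z 219.8 Fs 3.03 Fn -0.08 Fz 2.22
top yellow 23 (np.float64(-62.0), np.float64(-46.7)) foot S [-36.2  -5.5  33.1]
side yellow 10 (np.float64(-65.4), np.float64(-44.6)) foot S [-44.1   5.1  33.1]
```

Emit:
{"api": "jog_arm", "payload": {"motion": [[0, 0, 0, 0, -2, 0, 80], [0, 0, 0, 0, -2, 0, 80], [0, 0, 0, 0, -2, 0, 80], [0, 0, 0, 0, 0, 0, 80]]}}

```text
t: 14.52
eef_pos: [580.9, -138.3, 219.9]
tcp_rot: [3.141, 0.0, 2.846]
ft_force: [0.8, 6.9, 4.2]
opening: 0.842
grip_force: 3.3
```

```bash
python3 -c "
from h import *
ycol()"
```

```text
t 14.53 S -185.7 N 0.4 z 219.9 Fs 6.88 Fn 1.28 Fz 4.24
top yellow 22 (np.float64(-58.8), np.float64(-44.4)) foot S [-39.4  -5.6  32.8]
side yellow 11 (np.float64(-62.3), np.float64(-51.4)) foot S [-40.3   1.7  32.5]
```

Emit:
{"api": "jog_arm", "payload": {"motion": [[0, 0, 0, 0, -2, 0, 80], [0, 0, 0, 0, 0, 0, 80]]}}

```text
t: 14.88
eef_pos: [580.3, -140.2, 220.0]
tcp_rot: [3.141, 0.0, 2.846]
ft_force: [1.9, 5.5, 5.0]
opening: 0.84
grip_force: 3.5
```

Emit:
{"api": "jog_arm", "payload": {"motion": [[0, 0, 0, 0, -2, 0, 80], [0, 0, 0, 0, 0, 0, 80]]}}

```text
t: 15.12
eef_pos: [579.7, -142.1, 219.9]
tcp_rot: [3.141, 0.0, 2.846]
ft_force: [1.3, 7.7, 5.7]
opening: 0.842
grip_force: 3.8
```

```bash
python3 -c "
from h import *
ycol()"
```

```text
t 15.12 S -189.6 N 0.3 z 219.9 Fs 7.7 Fn 1.04 Fz 5.69
top yellow 19 (np.float64(-56.2), np.float64(-44.1)) foot S [-37.8  -6.6  33.1]
side yellow 9 (np.float64(-60.2), np.float64(-46.2)) foot S [-40.7   2.2  31.7]
```

Emit:
{"api": "jog_arm", "payload": {"motion": [[0, 0, 0, 0, -2, 0, 80], [0, 0, 0, 0, 0, 0, 80]]}}

```text
t: 15.48
eef_pos: [579.2, -143.6, 219.9]
tcp_rot: [3.14, 0.0, 2.846]
ft_force: [2.9, 9.2, 5.1]
opening: 0.844
grip_force: 5.0
```

Emit:
{"api": "jog_arm", "payload": {"motion": [[0, 0, 0, 0, -2, 0, 80], [0, 0, 0, 0, 0, 0, 80]]}}

```text
t: 15.72
eef_pos: [579.0, -144.2, 219.8]
tcp_rot: [3.137, 0.0, 2.845]
ft_force: [6.5, 18.7, 4.0]
opening: 0.844
grip_force: 10.3
```

```bash
python3 -c "
from h import *
ycol()"
```

```text
t 15.72 S -191.8 N 0.4 z 219.8 Fs 19.77 Fn -0.63 Fz 4.04
top yellow 21 (np.float64(-56.5), np.float64(-42.5)) foot S [-38.6  -5.6  33.3]
side yellow 8 (np.float64(-58.3), np.float64(-37.6)) foot S [-38.5   2.4  30.6]
```

Emit:
{"api": "jog_arm", "payload": {"motion": [[0, 0, 0, 0, 5, 0, 80], [0, 0, 0, 0, 8, 0, 80], [0, 0, 0, 0, 8, 0, 80], [0, 0, 0, 0, 8, 0, 80], [0, 0, 0, 0, 2, 0, 80], [0, 0, 0, 0, 0, 0, 80], [0, 0, 0, 0, 0, 0, 80]]}}

```text
t: 16.7
eef_pos: [587.4, -116.9, 219.8]
tcp_rot: [-3.142, 0.0, 2.846]
ft_force: [0.2, 0.1, -0.8]
opening: 0.839
grip_force: 0.0
```

```bash
python3 -c "
from h import *
ycol()"
```

```text
t 16.7 S -163.3 N 0.4 z 219.8 Fs 0.11 Fn -0.16 Fz -0.79
top yellow 20 (np.float64(-55.2), np.float64(-42.7)) foot S [-36.9  -5.5  33.4]
side yellow 8 (np.float64(-58.3), np.float64(-47.1)) foot S [-35.3   1.4  33.1]
```

Emit:
{"api": "jog_arm", "payload": {"motion": [[0, 0, 0, 0, -4, 0, 80], [0, 0, 0, 0, -3, 0, 80], [0, 0, 0, 0, -3, 0, 80], [0, 0, 0, 0, 0, 0, 80]]}}

```text
t: 17.3
eef_pos: [584.6, -126.3, 219.9]
tcp_rot: [3.141, 0.0, 2.845]
ft_force: [0.7, 3.9, 3.2]
opening: 0.841
grip_force: 1.8
```

Emit:
{"api": "jog_arm", "payload": {"motion": [[0, 0, 0, 0, -2, 0, 80], [0, 0, 0, 0, 0, 0, 80]]}}

```text
t: 17.55
eef_pos: [584.0, -128.2, 219.8]
tcp_rot: [3.141, 0.0, 2.846]
ft_force: [1.2, 4.2, 4.1]
opening: 0.844
grip_force: 2.0
```

```bash
python3 -c "
from h import *
ycol()"
```

```text
t 17.55 S -175.1 N 0.4 z 219.8 Fs 4.4 Fn 0.13 Fz 4.13
top yellow 19 (np.float64(-53.0), np.float64(-40.8)) foot S [-37.1  -4.3  34.3]
side yellow 8 (np.float64(-55.6), np.float64(-47.8)) foot S [-38.1   2.3  32.3]
```

Emit:
{"api": "jog_arm", "payload": {"motion": [[0, 0, 0, 0, -2, 0, 80], [0, 0, 0, 0, 0, 0, 80]]}}

```text
t: 17.9
eef_pos: [583.3, -130.2, 219.7]
tcp_rot: [3.142, -0.0, 2.846]
ft_force: [1.8, 3.8, 3.1]
opening: 0.842
grip_force: 2.0
```

Emit:
{"api": "jog_arm", "payload": {"motion": [[0, 0, 0, 0, -2, 0, 80], [0, 0, 0, 0, 0, 0, 80]]}}

```text
t: 18.15
eef_pos: [582.7, -132.1, 219.7]
tcp_rot: [3.142, -0.0, 2.846]
ft_force: [1.0, 4.0, 2.6]
opening: 0.844
grip_force: 1.9
```

```bash
python3 -c "
from h import *
ycol()"
```

```text
t 18.15 S -179.3 N 0.4 z 219.7 Fs 4.16 Fn 0.21 Fz 2.63
top yellow 20 (np.float64(-52.2), np.float64(-39.1)) foot S [-36.   -2.7  35.9]
side yellow 8 (np.float64(-56.4), np.float64(-38.2)) foot S [-38.4   3.7  31.6]
```

Emit:
{"api": "jog_arm", "payload": {"motion": [[0, 0, 0, 0, -2, 0, 80], [0, 0, 0, 0, 0, 0, 80]]}}

```text
t: 18.5
eef_pos: [582.2, -134.0, 219.7]
tcp_rot: [3.142, -0.0, 2.846]
ft_force: [1.7, 3.7, 3.5]
opening: 0.842
grip_force: 2.0
```

Emit:
{"api": "jog_arm", "payload": {"motion": [[0, 0, 0, 0, -2, 0, 80], [0, 0, 0, 0, 0, 0, 80]]}}

```text
t: 18.75
eef_pos: [581.7, -135.5, 219.8]
tcp_rot: [3.141, 0.0, 2.846]
ft_force: [1.7, 7.2, 4.0]
opening: 0.84
grip_force: 3.6
```

Emit:
{"api": "jog_arm", "payload": {"motion": [[0, 0, 0, 0, -2, 0, 80], [0, 0, 0, 0, 0, 0, 80]]}}

```text
t: 19.0
eef_pos: [581.1, -137.3, 219.9]
tcp_rot: [3.14, 0.0, 2.846]
ft_force: [1.7, 8.1, 5.2]
opening: 0.838
grip_force: 3.9
```

```bash
python3 -c "
from h import *
ycol()"
```

```text
t 19.0 S -184.7 N 0.4 z 219.9 Fs 8.19 Fn 0.76 Fz 5.21
top yellow 18 (np.float64(-49.1), np.float64(-37.0)) foot S [-32.    0.2  38.8]
side yellow 10 (np.float64(-53.6), np.float64(-34.8)) foot S [-31.2   6.8  31.4]
```

```bash
cat >> h.py <<'E'
def prof(c,img):
    K=np.array(c["camera_matrix"]);W=np.array(c["world_to_cam"])
    S,N=np.meshgrid(np.arange(-85,-15,1.),np.arange(-6,7,1.))
    P=np.stack([636.2+3+S*U[0]+N*Nn[0],39-2.6+S*U[1]+N*Nn[1],0*S+50,0*S+1],-1)@W.T
    u=K[0,0]*P[...,0]/-P[...,2]+K[0,2];v=K[1,1]*-P[...,1]/-P[...,2]+K[1,2]
    I=cv2.remap(img.astype(np.float32),u.astype(np.float32),v.astype(np.float32),cv2.INTER_LINEAR).mean(0)
    r=1-2*I[:,2]/(I[:,0]+I[:,1]+1)
    b=np.interp(np.arange(-85,-15),np.arange(-85,-15),r)
    th=.5*(r.max()+.1);i=np.where(r>th)[0];a,e=i[0],i[-1]
    lo=a-1+(th-r[a-1])/(r[a]-r[a-1]);hi=e+(r[e]-th)/(r[e]-r[e+1])
    print("sleeve",round(lo-85,1),round(hi-85,1),"len",round(hi-lo,1),"peak",r.max().round(2));return r
E
python3 - <<'E'
from h import *
c=cam("top");save(c,"top2.png")
a=cv2.imread("pics/top1.png")[...,::-1]
r0=prof(c,a);r1=prof(c,c["color"])
print((r0[::2]*100).astype(int));print((r1[::2]*100).astype(int))
E
```

```text
Traceback (most recent call last):
  File "h.py", line 39, in prof
    lo=a-1+(th-r[a-1])/(r[a]-r[a-1]);hi=e+(r[e]-th)/(r[e]-r[e+1])
                                                          ~^^^^^
IndexError: index 70 is out of bounds for axis 0 with size 70
```

```bash
sed -i 's/th=.5.*$/k=10+int(r[10:50].argmax());th=.5*(r[k]+.1);a=e=k\n    while r[a-1]>th:a-=1\n    while r[e+1]>th:e+=1/' h.py
python3 - <<'E'
from h import *
c=cam("top")
a=cv2.imread("pics/top1.png")[...,::-1]
r0=prof(c,a);r1=prof(c,c["color"])
print((r0[::2]*100).astype(int));print((r1[::2]*100).astype(int))
E
```

```text
sleeve -66.9 -45.2 len 21.7 peak 0.61Traceback (most recent call last):
  File "<stdin>", line 4, in <module>
  File "h.py", line 40, in prof
    while r[e+1]>th:e+=1
          ~^^^^^
IndexError: index 70 is out of bounds for axis 0 with size 70
```

```bash
sed -i 's/    r=1-2.*/    r=I[:,1]-I[:,2]/; s/th=.5\*(r\[k\]+.1)/th=.5*r[k]/; s/while r\[e+1\]>th/while e<68 and r[e+1]>th/' h.py
python3 - <<'E'
from h import *
c=cam("top")
a=cv2.imread("pics/top1.png")[...,::-1]
r0=prof(c,a);r1=prof(c,c["color"])
print(r0[::2].astype(int));print(r1[::2].astype(int))
E
```

```text
sleeve -65.9 -48.5 len 17.4 peak 71.76
sleeve -51.1 -34.7 len 16.4 peak 80.98
[ 6  5  2  2  1  1  1  3  8 23 46 61 68 71 71 70 67 58 40 20  8  6  9 13
 17 22 28 33 34 35 35 35 35 35 35]
[ 7  7  7  7  8  8  7  7  6  4  2  1  1  1  2  5 17 41 63 75 80 80 80 76
 64 43 21 11 17 29 36 39 40 40 40]
```

Emit:
{"api": "jog_arm", "payload": {"motion": [[0, 0, 0, 0, -2, 0, 80], [0, 0, 0, 0, 0, 0, 80]]}}

```text
t: 19.5
eef_pos: [580.6, -139.2, 220.0]
tcp_rot: [3.14, 0.0, 2.846]
ft_force: [1.7, 8.2, 5.4]
opening: 0.84
grip_force: 4.1
```

Emit:
{"api": "jog_arm", "payload": {"motion": [[0, 0, 0, 0, -2, 0, 80], [0, 0, 0, 0, 0, 0, 80]]}}

```text
t: 19.75
eef_pos: [580.0, -141.1, 220.0]
tcp_rot: [3.14, 0.0, 2.846]
ft_force: [1.4, 6.5, 6.2]
opening: 0.842
grip_force: 4.2
```

```bash
python3 -c "
from h import *
ycol();c=cam('top');prof(c,c['color'])"
```

```text
t 19.75 S -188.6 N 0.4 z 220.0 Fs 6.64 Fn 0.59 Fz 6.23
top yellow 19 (np.float64(-48.5), np.float64(-35.1)) foot S [-29.8   2.8  41.4]
side yellow 8 (np.float64(-50.5), np.float64(-38.4)) foot S [-31.7   4.1  31.7]
sleeve -48.0 -32.1 len 15.9 peak 80.67
```

Emit:
{"api": "jog_arm", "payload": {"motion": [[0, 0, 0, 0, -2, 0, 80], [0, 0, 0, 0, 0, 0, 80], [0, 0, 0, 0, 5, 0, 80], [0, 0, 0, 0, 8, 0, 80], [0, 0, 0, 0, 8, 0, 80], [0, 0, 0, 0, 7, 0, 80], [0, 0, 0, 0, 0, 0, 80], [0, 0, 0, 0, 0, 0, 80]]}}

```text
t: 20.9
eef_pos: [587.4, -116.8, 219.7]
tcp_rot: [-3.141, -0.0, 2.846]
ft_force: [-0.2, 0.6, 0.7]
opening: 0.843
grip_force: 0.0
```

```bash
python3 -c "
from h import *
ycol();c=cam('top');prof(c,c['color'])"
```

```text
t 20.9 S -163.2 N 0.5 z 219.7 Fs 0.52 Fn 0.41 Fz 0.75
top yellow 21 (np.float64(-46.2), np.float64(-32.0)) foot S [-28.3   5.5  46.2]
side yellow 8 (np.float64(-50.6), np.float64(-35.6)) foot S [-28.8   6.9  32.1]
sleeve -46.8 -30.1 len 16.8 peak 80.53
```

Stroke 3, carefully.

Emit:
{"api": "jog_arm", "payload": {"motion": [[0, 0, 0, 0, -4, 0, 80], [0, 0, 0, 0, -3, 0, 80], [0, 0, 0, 0, -3, 0, 80], [0, 0, 0, 0, -2, 0, 80], [0, 0, 0, 0, 0, 0, 80]]}}

```text
t: 21.68
eef_pos: [584.0, -128.2, 219.8]
tcp_rot: [3.141, 0.0, 2.846]
ft_force: [0.4, 3.2, 4.1]
opening: 0.842
grip_force: 1.9
```

Emit:
{"api": "jog_arm", "payload": {"motion": [[0, 0, 0, 0, -2, 0, 80], [0, 0, 0, 0, 0, 0, 80]]}}

```text
t: 21.92
eef_pos: [583.4, -130.1, 219.7]
tcp_rot: [3.141, 0.0, 2.846]
ft_force: [0.1, 3.3, 3.0]
opening: 0.844
grip_force: 2.0
```

```bash
python3 -c "
from h import *
ycol();c=cam('top');prof(c,c['color'])"
```

```text
t 21.93 S -177.2 N 0.4 z 219.7 Fs 3.21 Fn 0.89 Fz 3.02
top yellow 19 (np.float64(-43.4), np.float64(-31.0)) foot S [-25.9   6.9  46.3]
side yellow 6 (np.float64(-46.1), np.float64(-38.0)) foot S [-29.1   7.1  32.3]
sleeve -44.5 -28.1 len 16.4 peak 80.57
```

Emit:
{"api": "jog_arm", "payload": {"motion": [[0, 0, 0, 0, -2, 0, 80], [0, 0, 0, 0, 0, 0, 80]]}}

```text
t: 22.32
eef_pos: [582.7, -132.1, 219.7]
tcp_rot: [3.142, -0.0, 2.846]
ft_force: [1.5, 3.9, 3.1]
opening: 0.838
grip_force: 2.0
```

Emit:
{"api": "jog_arm", "payload": {"motion": [[0, 0, 0, 0, -2, 0, 80], [0, 0, 0, 0, 0, 0, 80]]}}

```text
t: 22.58
eef_pos: [582.2, -134.0, 219.7]
tcp_rot: [3.141, -0.0, 2.846]
ft_force: [1.2, 4.8, 3.1]
opening: 0.84
grip_force: 2.1
```

Emit:
{"api": "jog_arm", "payload": {"motion": [[0, 0, 0, 0, -2, 0, 80], [0, 0, 0, 0, 0, 0, 80]]}}

```text
t: 22.82
eef_pos: [581.7, -135.4, 219.8]
tcp_rot: [3.141, -0.0, 2.845]
ft_force: [1.6, 7.2, 4.0]
opening: 0.837
grip_force: 3.9
```

```bash
python3 -c "
from h import *
ycol();c=cam('top');prof(c,c['color'])"
```

```text
t 22.82 S -182.7 N 0.4 z 219.8 Fs 7.39 Fn 0.6 Fz 4.01
top yellow 17 (np.float64(-40.5), np.float64(-30.4)) foot S [-25.1   7.1  46.6]
side yellow 5 (np.float64(-45.6), np.float64(-38.5)) foot S [-24.7   8.6  33.3]
sleeve -42.3 -27.7 len 14.5 peak 80.5
```

Emit:
{"api": "jog_arm", "payload": {"motion": [[0, 0, 0, 0, -2, 0, 80], [0, 0, 0, 0, 0, 0, 80]]}}

```text
t: 23.22
eef_pos: [581.2, -137.1, 219.9]
tcp_rot: [3.14, 0.0, 2.846]
ft_force: [1.8, 8.2, 6.1]
opening: 0.842
grip_force: 4.7
```

Emit:
{"api": "jog_arm", "payload": {"motion": [[0, 0, 0, 0, -2, 0, 80], [0, 0, 0, 0, 0, 0, 80]]}}

```text
t: 23.48
eef_pos: [580.6, -138.9, 220.0]
tcp_rot: [3.14, 0.0, 2.846]
ft_force: [3.0, 9.6, 5.4]
opening: 0.84
grip_force: 5.3
```

Emit:
{"api": "jog_arm", "payload": {"motion": [[0, 0, 0, 0, -2, 0, 80], [0, 0, 0, 0, 0, 0, 80]]}}

```text
t: 23.72
eef_pos: [580.1, -140.7, 220.0]
tcp_rot: [3.14, 0.0, 2.845]
ft_force: [2.3, 10.4, 5.4]
opening: 0.839
grip_force: 5.8
```

```bash
python3 -c "
from h import *
ycol();c=cam('top');prof(c,c['color'])"
```

```text
t 23.73 S -188.2 N 0.4 z 220.0 Fs 10.61 Fn 0.85 Fz 5.42
top yellow 13 (np.float64(-36.5), np.float64(-30.4)) foot S [-25.7   6.9  46.3]
side yellow 1 (np.float64(-39.0), np.float64(-39.0)) foot S [-27.1   7.3  32.2]
sleeve -39.4 -27.4 len 12.0 peak 78.33
```

Emit:
{"api": "jog_arm", "payload": {"motion": [[0, 0, 0, 0, -2, 0, 80], [0, 0, 0, 0, 0, 0, 80], [0, 0, 0, 0, -0.7, 0, 80], [0, 0, 0, 0, 0, 0, 80], [0, 0, 0, 0, 0, 0, 80]]}}

```text
t: 24.5
eef_pos: [579.3, -143.1, 219.9]
tcp_rot: [3.14, 0.0, 2.846]
ft_force: [4.2, 12.2, 5.9]
opening: 0.844
grip_force: 6.5
```

```bash
python3 -c "
from h import *
ycol();c=cam('top');prof(c,c['color'])
c=cam('side')
t=cam('top')
i=[cv2.resize(x,(400,400),interpolation=cv2.INTER_CUBIC) for x in(t['color'][140:200,290:350],c['color'][160:225,260:325])]
cv2.imwrite('pics/e1.png',np.hstack(i)[...,::-1])"
```

```text
t 24.5 S -190.7 N 0.4 z 219.9 Fs 12.91 Fn -0.41 Fz 5.92
top yellow 11 (np.float64(-36.4), np.float64(-30.5)) foot S [-25.3   7.2  46.4]
side yellow 1 (np.float64(-38.5), np.float64(-38.5)) foot S [-25.3   8.9  32.6]
sleeve -38.7 -27.1 len 11.6 peak 76.24
```

View pics/e1.png

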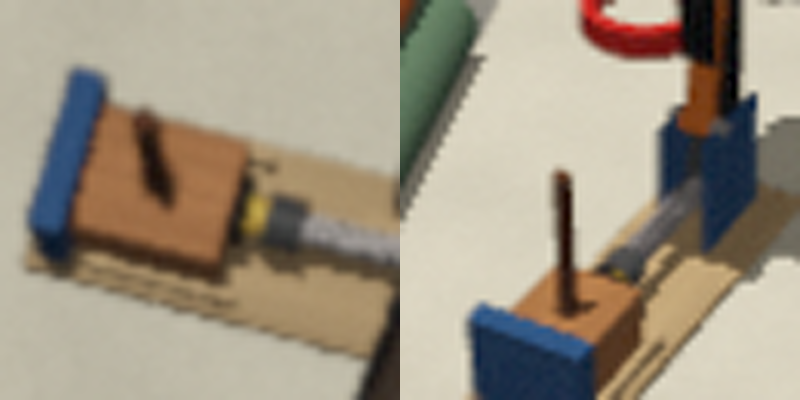

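The foot rests against the blue stop and the stem stands upright in it. The yellow sleeve, at top crop px (258,215), is about 6 mm in by image, travel and force alike. The trigger is held, so I'm handing in.

```bash
python3 -c "
from h import *
print(env.job_done())"
```

```text
the job is handed in; nothing more can be done
None
```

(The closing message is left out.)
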